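Draw the slide tray out of its carton to the red line and hold it there

TASK

Swing the front flap of the slide carton right down so that it hangs, then draw the wooden slide tray out through the open front until the red line across the tray is level with the carton's front edge, and not past it. The tray overhangs too far there to stay by itself: finish while still holding it level at the line, its back part resting in the carton, so that I can pick out slides. Leave the bottles, the jar and the green box where they stand.

Things in the scene. Friction and masses are not known exactly. Their poses are not given: they have to be found in the camera images.
- carton: Open-topped greyish board box with blue rims, fixed on a wooden bench riser (riser top 110 mm above the bench). Inside 186 mm wide (x), 370 mm long (y 0 to +370); floor 4 mm thick, side and back walls 5 mm thick, rising 54 mm above the floor; the front (-y) is closed only by the flap. Origin: middle of the front edge of its underside.
- carton_edge (a point): Middle of the front edge of the carton's floor, on the floor's upper face, 114 mm above the bench; the side walls end in the same plane. Axes: -y points horizontally out through the front (the way the tray is drawn), x across the carton, z up. Nothing stands above it.
- flap (a joint): Front flap, stiff cardboard 196 wide, 58 high, 5 mm thick, cloth-hinged along x at the carton's front foot (hinge 5 mm in front of carton_edge, 4 mm below). 0 = shut, upright; 1.57 = level, pointing out; 3.05 = hanging straight down (stop). Starts at 0 to 0.12. Slight friction keeps it near shut; pushed outward beyond about 0.4 rad it falls down by itself in about a second.
- flap_top (a point): Middle of the flap's top edge, moving with it. The flap can be pushed outward from inside: at least 35 mm is free between the carton's front plane and the front board of the tray.
- tray: Loose wooden slide tray, 176 mm wide (x), 300 long (y), 8 thick, about 0.45 kg, glass slides fixed in it. Origin: centre of its underside. It lies on the carton floor with 5 mm of play each side, axes nearly those of carton_edge; -y is its front, where a front board stands across the whole width. Centre of mass 20 mm in front of its middle: at the line it overhangs 180 mm and tips if let go.
- tray_front (a point): Middle of the top edge of the tray's front board: 12 mm thick (y), 176 mm wide, top 50 mm above the tray's underside (42 mm above its deck). Grip it from above, one finger in front and one behind; the deck behind it is bare for 37 mm. Starts 41 to 66 mm inside carton_edge. Axes: the tray's.
- pull_line (a point): Point on the tray's underside below the middle of the red line, which is 5 mm wide and crosses the deck and both side rails, 180 mm behind the tray's front end (30 mm behind its middle). At the goal this point is at carton_edge. Axes: the tray's.
- dropper_bottle: Bystander: brown dropper bottle, 34 mm diameter, 85 mm high, on the bench. Origin at the centre of its underside.
- coverslip_jar: Bystander: glass jar with white cap, 56 mm diameter, 60 mm high, on the bench. Origin at the centre of its underside.
- slide_box: Bystander: green box, 85 x 60 x 32 mm, on the bench. Origin at the centre of its underside.
- oil_bottle: Bystander: small white bottle with red cap, 30 mm diameter, 65 mm high, standing on the riser beside the carton. Origin at the centre of its underside.

How it is judged (in metres and radians):
On the way, in this order (a step that is already met when the one before it is completed fails the run):
1. the front flap hangs down while the tray is still in the carton (value of joint flap above 2.2 rad and distance of tray from where it was at the start of the episode below 0.025 m), for 0.2 s.
2. the tray is drawn out beyond its balance point, gripped and level (y of pull_line in the frame of carton_edge below 0.03 m and contact force between the fingers and tray above 1 N and angle between tray's own z axis and vertical below 0.06 rad), for 0.1 s.
At the end, for the whole second after the job is handed in: The fingers still hold the tray (over 1 N); it is at rest, level within 0.05 rad, its red line within 8 mm of the carton's front edge and no more than 8 mm above or 6 mm below the carton floor there; the flap hangs (beyond 2.2 rad); no bystander moved 25 mm (y of pull_line in the frame of carton_edge between -0.008 and 0.008 m and z of pull_line in the frame of carton_edge between -0.006 and 0.008 m and angle between tray's own z axis and vertical below 0.05 rad and contact force between the fingers and tray above 1 N and linear speed of tray below 0.02 m/s and value of joint flap above 2.2 rad and distance of each of dropper_bottle, coverslip_jar, slide_box, oil_bottle from where it was at the start of the episode below 0.025 m); the arm keeps its last pose, push and grip.
It fails at once if the tray is drawn more than 15 mm past the red line (y of pull_line in the frame of carton_edge below -0.015 m).
It fails at once if the tray tips (more than 0.15 rad) (angle between tray's own z axis and vertical above 0.15 rad).
It fails at once if a bystander is moved by more than 25 mm (distance of any of dropper_bottle, coverslip_jar, slide_box, oil_bottle from where it was at the start of the episode above 0.025 m).
It also fails if it takes over 54 s, if anything falls off the work surface, if the arm or the gripper's body presses on something with over 40 N, if the wrist force passes 120 N, or if a joint passes its speed limit or range.

ROBOT

A 7-joint arm with a two-finger parallel gripper is mounted at the origin on the work surface. World frame = base frame: x ahead of the robot, y to its left, z up, the work surface at z = 0. Lengths are in m, angles in degrees, forces in N, time in s.
With the tool pointing down it reaches from about 0.425 to 0.95 m from the base axis. Payload 16.7 kg.
Tool frame: the origin (TCP) lies midway between the tips of the shut fingers; the grasp point (between the pads) lies 19 mm behind it (env.grip_depth is the distance from the TCP to the grasp point, in m); z points along the fingers, x is the direction in which the jaws open and shut, and the axes are right-handed (so a half turn about z gives the same grasp; the last joint's range is limited). The gripper opens to 94 mm and grips with 3 to 60 N. Pads are 16 mm wide; open, the fingers measure 119 mm over their backs; the gripper's body (75 mm by 177 mm) begins 78 mm behind the grasp point.
Start: joints at [61.163, 24.414, 4.234, 92.017, -1.954, 63.644, -3.845], TCP at [0.234, -0.633, 0.205] pointing down, gripper open.
Joint ranges: [-163.25, 163.25], [-28.42, 122.38], [-70.27, 78.77], [12.13, 141.07], [-58.53, 238.53], [9.26, 117.41], [-156.51, 156.51]. Speed limits (degrees/s): [108.29, 108.29, 136.94, 136.94, 172.46, 172.46, 172.46].

INTERFACE

Orientations are given as [roll, pitch, yaw] about the fixed x, y, z axes, in that order (R = Rz(yaw) Ry(pitch) Rx(roll)).
In Python, from station import env, eyes, spotter gives the robot as it stands. The module is installed in compiled form; this text tells all that it offers.
- The arm moves only by the tool apply_moves, never from a script. Its arguments are lists of equal length, an entry for each row: "translation": the shift along the tool's x, y, z in m, a list of three; "twist": the turn, a rotation vector about the tool's x, y, z in rad, a list of three; "fingers": the closure in counts, from 0 (fully open) to 255 (shut). In form: {"translation": [[x, y, z], ...], "twist": [[rx, ry, rz], ...], "fingers": [fingers, ...]}. A call has 1 to 10 rows; each row is the pose to reach, as a shift and turn from the pose measured when the call began, along the tool's axes at that moment; what a row does not reach only later rows make up. A row lasts 1/8 s, in which the tool goes at most 62.5 mm and 10.7 degrees, less where a joint would pass 70% of its speed; a pose out of reach is approached as far as the arm can. A call with a gripper value outside its range is refused whole. The fingers move at their own pace and stop on an object; the grip force is fixed at half the most. Time passes only in rows, so rows that repeat a pose let the fingers close. It gives the time, the measured TCP pose, the force and the opening at its end, in the units of the state.
- env.sense(): the state, without advancing time (a new reading comes with each control period).
- eyes.capture(name): name is "side" or "top"; returns a dict with "pixels" (480x640x3 uint8, blue, green, red), "range_z" (480x640 float32, m along the optical axis (not along the pixel's ray), 0 where there is no reading), "fx", "fy", "cx", "cy" (pixels), "T" (4x4, takes a point from camera to world coordinates). Camera axes: x right, y up, looking along -z (the intrinsics and any distortion apply to the point x, -y, -z); pixel columns grow to the right and rows downward; lengths in m; the calibration is good to about 2 mm. A picture is of the moment at which its call begins.
- env.close_job(): hands the job in, once; it reports no verdict.
Trained networks look in the newest picture that a camera, given by its name, has taken for a name from the list of things; names that differ only in an ending like _2 or _b are one class to them, and where a whole thing is asked for, a point or a joint stands for the part that bears it (a point fixed in the world has none). Each returns a list of dicts, best first, with "confidence" (0 to 1); they miss things now and then, are a little off and sometimes report something else, mostly with a low value. They report only what shows in the picture. A call takes as long as a camera call.
- spotter.trace(label, camera): "pixels" (480x640 bool, what is visible of it) and "bbox" ([left, top, right, bottom] in pixels, round what is visible of it).
The state is a dict: "t": time; "qpos": joint angles; "qvel": joint speeds; "effort": joint torques, N m; "ee_pos": TCP position; "tcp_rot": TCP orientation; "force": force on the tool from outside, world axes, zero at the start; "ft_torque": the same for the moment, N m; "grip_width": opening from 0.0 (shut) to 1.0 (fully open).
Only numpy, scipy, OpenCV 4.12 (cv2) and the standard library are available. Lean on these libraries where they do the work, as an engineer would, in place of code of your own. Each camera call takes 0.05 s, during which the arm holds its last target. There are 200 camera calls.

## Working session

There is one attempt and no reset: what is moved stays moved. The work goes in short steps, Python scripts to look and compute and a tool call to move; the robot and the scene stay as the last step left them, time stands still between calls to the robot, and variables do not carry over. Pictures are saved under pics/ and viewed, about 8 in all and at most 12, crops included, and the job is handed in when it is done.

Besides the shell and the picture viewer there is one more tool, called by a JSON object that holds its "method" and its "body". apply_moves: Moves the arm, as the interface text tells. Its arguments: {"type":"object","properties":{"translation":{"type":"array","items":{"type":"array","items":{"type":"number"}}},"twist":{"type":"array","items":{"type":"array","items":{"type":"number"}}},"fingers":{"type":"array","items":{"type":"number"}}},"required":["translation","twist","fingers"]}

```bash
mkdir -p pics
cat > h.py <<'E'
import numpy as np, cv2
from station import env, eyes, spotter
np.set_printoptions(precision=4,suppress=True)
def cloud(c):
    v,u=np.mgrid[0:480,0:640]; d=c["range_z"]
    p=np.stack([(u-c["cx"])/c["fx"]*d,-(v-c["cy"])/c["fy"]*d,-d,np.ones_like(d)],-1)
    w=(p@np.array(c["T"]).T)[...,:3]; w[d<=0]=np.nan; return w
E
python3 - <<'E'
from h import *
print(env.sense(), env.grip_depth)
ims=[]
for n in("side","top"):
    c=eyes.capture(n); cv2.imwrite(f"pics/{n}0.png",c["pixels"]); w=cloud(c); np.save(n+"0.npy",w)
    print(n,c["fx"],c["cx"],c["cy"],c.keys(),np.array(c["T"]))
    for l in("carton","flap","tray","dropper_bottle","coverslip_jar","slide_box","oil_bottle"):
        r=spotter.trace(l,n)
        if r:
            m=r[0]["pixels"]; print(l,round(r[0]["confidence"],2),r[0]["bbox"],np.nanmedian(w[m],0),np.nanpercentile(w[m],[2,98],axis=0).ravel())
E
```

```text
{'t': 0.0, 'qpos': array([61.1641, 24.4487,  4.2313, 92.0526, -1.9549, 63.6423, -3.8451]), 'qvel': array([ 0.1056,  0.0714, -0.0401, -0.1362, -0.0213,  0.0299,  0.0409]), 'effort': array([ -0.0003, -93.5828,   3.6666, -45.4191,  -0.0489,   0.0202,
         0.0002]), 'ee_pos': array([ 0.2337, -0.6328,  0.2048]), 'tcp_rot': array([179.9958,   0.0713, -69.7327]), 'force': array([ 0.1449, -0.07  , -0.6745]), 'ft_torque': array([ 0.0167, -0.0083,  0.0195]), 'grip_width': 1.0028815278561407} 0.0188
side 619.8762117437309 321.4478847425342 243.11170450781813 dict_keys(['pixels', 'range_z', 'fx', 'fy', 'cx', 'cy', 'T']) [[-0.7958  0.2898 -0.5317 -0.0578]
 [-0.6053 -0.4043  0.6857  0.7797]
 [-0.0163  0.8675  0.4972  0.7292]
 [ 0.      0.      0.      1.    ]]
carton 0.6 [136.2, 239.7, 375.9, 432.3] [0.4646 0.291  0.1461] [0.3743 0.01   0.1116 0.611  0.4067 0.1679]
flap 0.69 [276.0, 236.5, 379.6, 285.4] [0.5277 0.0197 0.1526] [0.4312 0.0028 0.1326 0.6186 0.035  0.1676]
tray 0.8 [164.3, 252.9, 355.7, 397.3] [0.5083 0.2109 0.1219] [0.4277 0.0617 0.1187 0.5955 0.351  0.1616]
dropper_bottle 0.93 [
[... 825 characters left out ...]
09 0.1723]
flap 0.74 [277.0, 209.3, 290.0, 310.7] [0.5274 0.0159 0.1701] [ 0.4374 -0.0003  0.1139  0.6184  0.0311  0.1731]
tray 0.93 [108.7, 217.8, 268.2, 327.3] [0.4986 0.2079 0.1253] [0.4082 0.0588 0.1213 0.5915 0.3506 0.166 ]
dropper_bottle 0.72 [226.9, 177.3, 243.0, 193.5] [0.6729 0.1162 0.1544] [0.6638 0.106  0.1252 0.6868 0.1308 0.1795]
coverslip_jar 0.76 [460.7, 182.6, 491.5, 210.3] [ 0.689  -0.3893  0.0606] [ 0.6673 -0.4175  0.0135  0.7141 -0.371   0.0654]
slide_box 0.77 [435.4, 245.2, 477.5, 286.6] [ 0.5395 -0.3534  0.0338] [ 0.4981 -0.389   0.0111  0.5812 -0.3211  0.0376]
oil_bottle 0.63 [226.2, 173.7, 246.1, 191.9] [0.6736 0.1173 0.1535] [0.6638 0.1061 0.1118 0.6935 0.1427 0.1795]
```

View pics/top0.png

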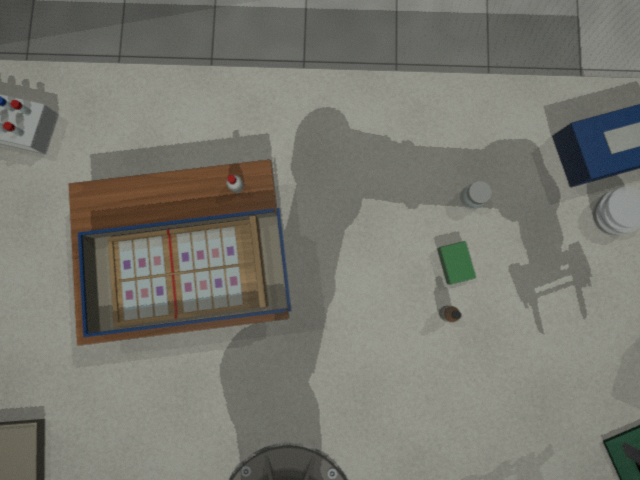

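View pics/side0.png

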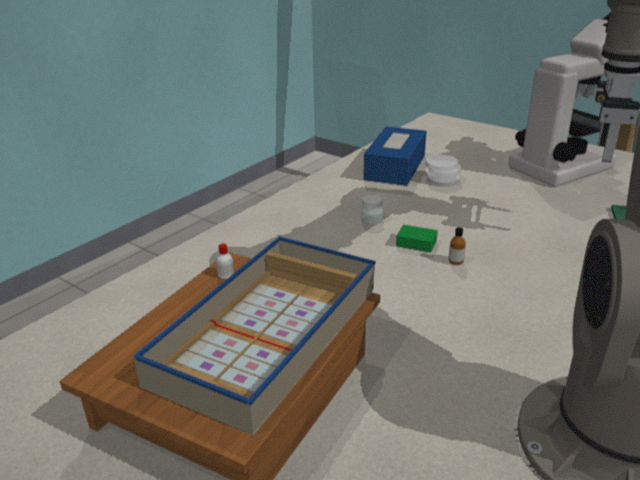

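Run:
```python
from h import *
for n in("top","side"):
    w=np.load(n+"0.npy"); 
    # rim points: z 0.16..0.18 , clusters
    m=(w[...,2]>.158)&(w[...,2]<.180)&(w[...,0]>.36)&(w[...,0]<.64)&(w[...,1]>-.02)&(w[...,1]<.42)
    k,lab,st,_=cv2.connectedComponentsWithStats(m.astype(np.uint8))
    for i in range(1,k):
        if st[i,4]<40: continue
        p=w[lab==i]; rect=cv2.minAreaRect(p[:,:2].astype(np.float32)*1000)
        print(n,st[i],np.median(p,0),rect)
```

```text
top [  78  209  209  129 2723] [0.5037 0.2105 0.169 ] ((498.45733642578125, 208.7988739013672), (197.54428100585938, 377.3735656738281), 8.743131637573242)
top [277 208  15 104 338] [0.5255 0.0142 0.1704] ((527.9515380859375, 14.943220138549805), (196.1146240234375, 6.667888641357422), 8.820022583007812)
side [ 133  236  243  172 4368] [0.489  0.2403 0.1649] ((498.7825927734375, 204.04383850097656), (201.00741577148438, 392.01947021484375), 8.86683177947998)
```

The top view shows the carton with its front at columns 277–290 (facing right/−y). The tray's front board is at about (258,262) and the red line at about (172,275). The slide box, jar and dropper are to the right at columns 435–490, and the oil bottle is at (235,183). The side view agrees and shows the flap shut. Next I'll fit the geometry.

```bash
cat >> h.py <<'E'
def fit(img,w,a=np.radians(8.75)):
    """carton frame coords of cloud"""
    R=np.array([[np.cos(a),-np.sin(a)],[np.sin(a),np.cos(a)]]); return R
E
python3 - <<'E'
from h import *
a=np.radians(8.8); X=np.array([np.cos(a),np.sin(a)]);Y=np.array([-np.sin(a),np.cos(a)])
w=np.load("top0.npy"); im=cv2.imread("pics/top0.png").astype(int)
E=np.array([.527,.0235]); d=w[...,:2]-E; xc=d@X; yc=d@Y; z=w[...,2]
# rims: side walls x position along y, fit angle
blue=(im[...,0]>im[...,2]+25)&(abs(z-.17)<.008)&(abs(xc)<.12)&(yc>-.03)&(yc<.4)
for s in(-1,1):
    m=blue&(abs(xc-s*.0955)<.012)&(yc>.03)&(yc<.34); print("wall",s,m.sum(),np.polyfit(yc[m],xc[m],1), np.median(z[m]))
m=blue&(abs(xc)<.07)&(yc>.34); print("back",m.sum(),np.polyfit(xc[m],yc[m],1),np.percentile(yc[m],[2,50,98]))
m=blue&(abs(xc)<.08)&(yc<.03); print("flap",m.sum(),np.polyfit(xc[m],yc[m],1),np.percentile(yc[m],[2,50,98]),np.median(z[m]))
m=(abs(z-.164)<.006)&(abs(xc)<.07)&(yc>.025)&(yc<.11); print("board",m.sum(),np.polyfit(xc[m],yc[m],1),np.percentile(yc[m],[2,50,98]),np.median(z[m]))
red=(im[...,2]>im[...,1]+50)&(im[...,2]>im[...,0]+50)&(abs(xc)<.09)&(yc>.1)&(yc<.35); print("red",red.sum(),np.polyfit(xc[red],yc[red],1),np.median(yc[red]),np.median(xc[red]),np.median(z[red]))
def tgt(x,y): return E+x*X+y*Y
print("board tgt",tgt(0,.055))
E
```

```text
wall -1 443 [ 0.0008 -0.0952] 0.17015081548298838
wall 1 496 [0.0006 0.0951] 0.17035670357556448
back 256 [-0.0012  0.3709] [0.3676 0.3708 0.3746]
flap 208 [-0.0018 -0.0081] [-0.0103 -0.0081 -0.0059] 0.17036440263116814
board 488 [0.0079 0.0412] [0.0354 0.0412 0.0474] 0.1657283331473982
red 193 [0.0075 0.2164] 0.21637054925347216 0.010650466313238979 0.12465485653788155
board tgt [0.5186 0.0779]
```

```bash
cat >> h.py <<'E'
from scipy.spatial.transform import Rotation as Ro
a=np.radians(8.8); X=np.array([np.cos(a),np.sin(a)]);Y=np.array([-np.sin(a),np.cos(a)]); E0=np.array([.5273,.0220])
def W(x,y,z): return np.r_[E0+x*X+y*Y,z]
YAW=-81.2
def plan(*pts):
    s=env.sense(); R=Ro.from_euler("xyz",s["tcp_rot"],degrees=True); p=np.array(s["ee_pos"])
    tw=(R.inv()*Ro.from_euler("xyz",[180,0,YAW],degrees=True)).as_rotvec()
    print("t",s["t"],"pos",p,"rot",s["tcp_rot"],"F",s["force"],"grip",s["grip_width"],"carton xy",(p[:2]-E0)@X,(p[:2]-E0)@Y)
    for q in pts: print(R.inv().apply(q-p),"twist",tw)
E
python3 -c "
from h import *
plan([.38,-.30,.30],W(0,.0145,.30))"
```

```text
t 0.8 pos [ 0.2338 -0.6332  0.2055] rot [-179.9968    0.0004  -69.7344] F [-0.2547 -0.3203 -0.8454] grip 0.9991925482851672 carton xy -0.3902337739504572 -0.6025580196810946
[-0.2619 -0.2525 -0.0945] twist [-0.0001  0.      0.2001]
[-0.5272 -0.5051 -0.0945] twist [-0.0001  0.      0.2001]
```

{"method": "apply_moves", "body": {"translation": [[0, 0, -0.05], [-0.03, -0.03, -0.09], [-0.07, -0.07, -0.0945], [-0.11, -0.11, -0.0945], [-0.15, -0.15, -0.0945], [-0.19, -0.19, -0.0945], [-0.23, -0.22, -0.0945], [-0.27, -0.26, -0.0945], [-0.31, -0.3, -0.0945], [-0.35, -0.335, -0.0945]], "twist": [[0, 0, 0], [0, 0, 0.04], [0, 0, 0.08], [0, 0, 0.12], [0, 0, 0.16], [0, 0, 0.2], [0, 0, 0.2], [0, 0, 0.2], [0, 0, 0.2], [0, 0, 0.2]], "fingers": [255, 255, 255, 255, 255, 255, 255, 255, 255, 255]}}

```text
t: 2.05
ee_pos: [0.4275, -0.1869, 0.3003]
tcp_rot: [-180.0, -0.0, -81.2]
force: [0.4, -0.1, 0.2]
grip_width: 0.005
```

```bash
python3 -c "
from h import *
plan(W(0,.0145,.30),W(0,.0145,.2),W(0,.0145,.138))"
```

```text
t 2.05 pos [ 0.4275 -0.1869  0.3003] rot [-179.9621   -0.0236  -81.1738] F [ 0.4319 -0.0882  0.1544] grip 0.005092363264348315 carton xy -0.1306327426163132 -0.19120830988789067
[-0.2056 -0.1307  0.0003] twist [-0.0007 -0.0004  0.0005]
[-0.2057 -0.1307  0.1003] twist [-0.0007 -0.0004  0.0005]
[-0.2057 -0.1306  0.1623] twist [-0.0007 -0.0004  0.0005]
```

{"method": "apply_moves", "body": {"translation": [[-0.05, -0.032, 0], [-0.1, -0.064, 0], [-0.15, -0.096, 0], [-0.19, -0.12, 0], [-0.2057, -0.1307, 0], [-0.2057, -0.1307, 0.05], [-0.2057, -0.1307, 0.09], [-0.2057, -0.1307, 0.09]], "twist": [[0, 0, 0], [0, 0, 0], [0, 0, 0], [0, 0, 0], [0, 0, 0], [0, 0, 0], [0, 0, 0], [0, 0, 0]], "fingers": [255, 255, 255, 255, 255, 255, 255, 255]}}

```text
t: 3.05
ee_pos: [0.5236, 0.0361, 0.2084]
tcp_rot: [179.8, 0.0, -81.2]
force: [0.9, -0.3, 0.2]
grip_width: 0.008
```

```bash
python3 -c "
from h import *
plan(W(0,.0155,.138),W(0,-.035,.138))
c=eyes.capture('side');cv2.imwrite('pics/s1.png',cv2.resize(c['pixels'][180:340,180:440],None,fx=3,fy=3))"
```

```text
t 3.05 pos [0.5236 0.0361 0.2084] rot [179.7854   0.0048 -81.1624] F [ 0.9442 -0.2693  0.1582] grip 0.0075042305062143705 carton xy -0.0015282091129961992 0.014497803611937542
[-0.001  -0.0018  0.0704] twist [0.0037 0.0001 0.0007]
[ 0.0495 -0.0018  0.0703] twist [0.0037 0.0001 0.0007]
```

View pics/s1.png

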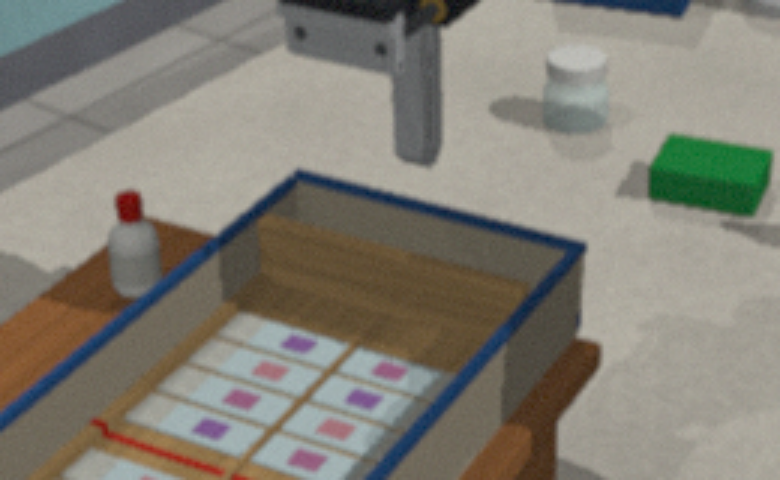

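The shut fingers (tip at crop (415,160)) hang above the gap between the flap and the tray's front board. I'll lower them and push outward.

{"method": "apply_moves", "body": {"translation": [[-0.001, -0.0018, 0.03], [-0.001, -0.0018, 0.055], [-0.001, -0.0018, 0.07], [-0.001, -0.0018, 0.07], [0.01, -0.0018, 0.07], [0.022, -0.0018, 0.07], [0.035, -0.0018, 0.07], [0.048, -0.0018, 0.07], [0.055, -0.0018, 0.07], [0.055, -0.0018, 0.07]], "twist": [[0, 0, 0], [0, 0, 0], [0, 0, 0], [0, 0, 0], [0, 0, 0], [0, 0, 0], [0, 0, 0], [0, 0, 0], [0, 0, 0], [0, 0, 0]], "fingers": [255, 255, 255, 255, 255, 255, 255, 255, 255, 255]}}

```text
t: 4.35
ee_pos: [0.535, -0.0184, 0.1403]
tcp_rot: [179.9, -0.0, -81.2]
force: [-0.2, 0.7, 0.6]
grip_width: 0.003
```

```bash
python3 -c "
from h import *
plan(W(0,-.035,.21),W(0,.043,.21))"
```

```text
t 4.35 pos [ 0.535  -0.0184  0.1403] rot [179.9468  -0.0065 -81.2243] F [-0.1693  0.7147  0.5987] grip 0.0031632146825287637 carton xy 0.0014272468065313236 -0.04107355549900132
[-0.0061  0.0015 -0.0697] twist [ 0.0009 -0.0001 -0.0004]
[-0.0841  0.0015 -0.0697] twist [ 0.0009 -0.0001 -0.0004]
```

{"method": "apply_moves", "body": {"translation": [[0, 0.0015, -0.035], [0, 0.0015, -0.07], [0, 0.0015, -0.07], [-0.04, 0.0015, -0.07], [-0.084, 0.0015, -0.07], [-0.084, 0.0015, -0.07], [-0.084, 0.0015, -0.07]], "twist": [[0, 0, 0], [0, 0, 0], [0, 0, 0], [0, 0, 0], [0, 0, 0], [0, 0, 0], [0, 0, 0]], "fingers": [255, 115, 115, 115, 115, 115, 115]}}

```text
t: 5.22
ee_pos: [0.5205, 0.0643, 0.2098]
tcp_rot: [179.9, -0.0, -81.2]
force: [0.8, -0.3, -0.1]
grip_width: 0.545
```

```bash
python3 -c "
from h import *
plan(W(0,.043,.132))
for n in ('side','top'):
    c=eyes.capture(n);w=cloud(c)
    if n=='side': A=cv2.resize(c['pixels'][180:340,180:440],None,fx=2.3,fy=2.3)
    else: B=cv2.resize(c['pixels'][170:350,60:320],None,fx=2.3,fy=2.3)
    for l in('flap','tray'):
        r=spotter.trace(l,n)
        if r: m=r[0]['pixels'];print(n,l,r[0]['confidence'],r[0]['bbox'],np.nanmedian(w[m],0),np.nanpercentile(w[m],[2,98],axis=0).ravel())
    d=w[...,:2]-E0;xc=d@X;yc=d@Y;z=w[...,2]
    m=(abs(z-.164)<.006)&(abs(xc)<.07)&(yc>.02)&(yc<.11)&(np.abs(xc)>.03)
    if n=='top':print('board',m.sum(),np.percentile(yc[m],[2,50,98]))
    im=c['pixels'].astype(int);red=(im[...,2]>im[...,1]+50)&(im[...,2]>im[...,0]+50)&(abs(xc)<.09)&(yc>.0)&(yc<.35)
    print('red',red.sum(),np.median(yc[red]),np.median(z[red]))
cv2.imwrite('pics/2.png',np.vstack([A[:300],B[:300]]))"
```

```text
t 5.225 pos [0.5205 0.0643 0.2098] rot [179.9011  -0.0132 -81.1913] F [ 0.8168 -0.2887 -0.1118] grip 0.5448075069619918 carton xy -0.0002264850927641248 0.04282037824749801
[-0.0002 -0.0004  0.0778] twist [ 0.0017 -0.0002  0.0002]
side tray 0.77 [166.4, 252.6, 356.1, 396.9] [0.5086 0.2104 0.1219] [0.4291 0.0616 0.1187 0.595  0.351  0.1615]
red 262 0.21844433861051182 0.12089023735640952
top flap 0.6 [281.9, 212.7, 300.4, 310.4] [0.4817 0.0007 0.0937] [ 0.4356 -0.0144  0.0569  0.6242  0.0286  0.1148]
top tray 0.93 [109.1, 238.6, 144.8, 327.3] [0.4676 0.3367 0.1256] [0.3972 0.2981 0.1213 0.5605 0.3623 0.1318]Traceback (most recent call last):
  File "<string>", line 13, in <module>
    if n=='top':print('board',m.sum(),np.percentile(yc[m],[2,50,98]))
                                      ~~~~~~~~~~~~~^^^^^^^^^^^^^^^^^
    return _quantile_unchecked(
        a, q, axis, out, overwrite_input, method, keepdims, weights)
    return _ureduce(a,
                    func=_quantile_ureduce_func,
    ...<5 lines>...
                    overwrite_input=overwrite_input,
                    method=method)
    r = func(a, **kwargs)
    result = _quantile(arr,
                       quantiles=q,
    ...<2 lines>...
                       out=out,
                       weights=wgt)
    slices_having_nans = np.isnan(arr[-1, ...])
                                  ~~~^^^^^^^^^
IndexError: index -1 is out of bounds for axis 0 with size 0
```

The flap hangs (z 0.057–0.115) and the tray hasn't moved (red line at 0.218). Now I'll grip the board.

{"method": "apply_moves", "body": {"translation": [[0, -0.0004, 0.03], [0, -0.0004, 0.06], [0, -0.0004, 0.078], [0, -0.0004, 0.078], [0, -0.0004, 0.078], [0, -0.0004, 0.078], [0, -0.0004, 0.078], [0, -0.0004, 0.078]], "twist": [[0, 0, 0], [0, 0, 0], [0, 0, 0], [0, 0, 0], [0, 0, 0], [0, 0, 0], [0, 0, 0], [0, 0, 0]], "fingers": [115, 115, 115, 115, 255, 255, 255, 255]}}

```text
t: 6.52
ee_pos: [0.5213, 0.064, 0.1326]
tcp_rot: [180.0, -0.0, -81.3]
force: [-0.1, 2.8, 1.6]
grip_width: 0.157
```

```bash
cat > look.py <<'E'
from h import *
import sys
plan(W(0,-.10,.1325))
for n in ('side','top'):
    c=eyes.capture(n);w=cloud(c);d=w[...,:2]-E0;xc=d@X;yc=d@Y;z=w[...,2];im=c['pixels'].astype(int)
    if n=='side': A=cv2.resize(c['pixels'][180:340,180:440],None,fx=2,fy=1.8)
    else: B=cv2.resize(c['pixels'][170:340,60:440],None,fx=2,fy=1.7)
    red=(im[...,2]>im[...,1]+50)&(im[...,2]>im[...,0]+50)&(abs(xc)<.09)&(yc>-.05)&(yc<.35)
    if red.sum()>5: print(n,'red',red.sum(),np.polyfit(xc[red],yc[red],1),np.percentile(yc[red],[5,50,95]),np.median(z[red]),'x',xc[red].min(),xc[red].max())
    for l in('flap','tray'):
        r=spotter.trace(l,n)
        if r: m=r[0]['pixels'];print(n,l,round(r[0]['confidence'],2),np.nanpercentile(w[m],[2,98],axis=0).ravel())
    np.save(n+sys.argv[1],w); cv2.imwrite(f'pics/{n}{sys.argv[1]}.png',c['pixels'])
H=np.zeros((600,760,3),np.uint8);H[:288,:520]=A;H[300:589,:760]=B[:289]
cv2.imwrite(f'pics/both{sys.argv[1]}.png',H)
E
python3 look.py 3
```

```text
t 6.525 pos [0.5213 0.064  0.1326] rot [179.9688  -0.0059 -81.2808] F [-0.0779  2.761   1.5816] grip 0.15733000959311919 carton xy 0.0004861790455167113 0.042430310893030336
[0.1424 0.0003 0.0001] twist [ 0.0005 -0.0001 -0.0014]
side red 261 [0.0053 0.217 ] [0.2124 0.2171 0.2211] 0.12092504075620147 x -0.060470176594193376 0.08838572200846215
side tray 0.84 [0.428  0.0608 0.1187 0.5954 0.3515 0.1612]
top flap 0.93 [ 0.4355 -0.0145  0.0596  0.6231  0.0278  0.1149]
top tray 0.77 [0.401  0.2421 0.1215 0.566  0.3568 0.1314]
```

View pics/both3.png

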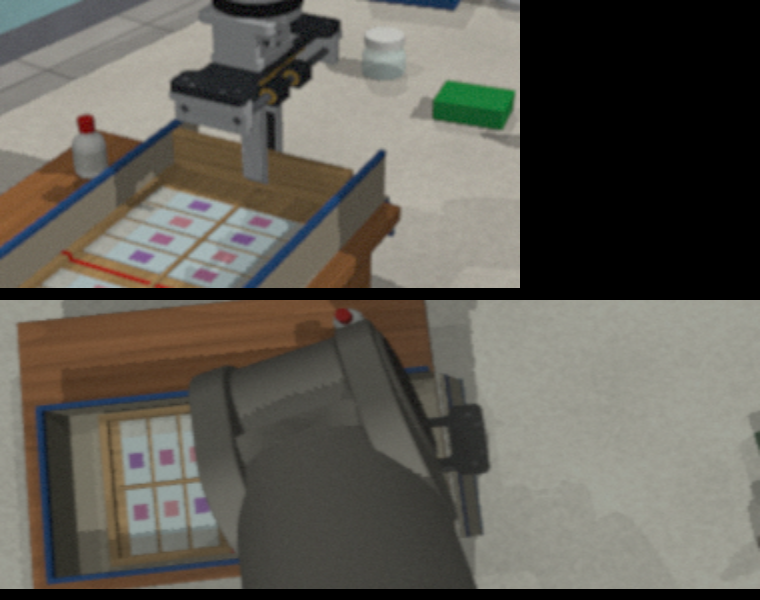

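The fingers hold the front board (upper crop near (255,165)). In the lower crop the flap hangs in front of the carton at about column 470. I'll draw the tray out in stages.

{"method": "apply_moves", "body": {"translation": [[0.01, 0, 0], [0.025, 0, 0], [0.04, 0, 0], [0.055, 0, 0], [0.07, 0, 0], [0.085, 0, 0], [0.1, 0, 0], [0.115, 0, 0], [0.125, 0, 0], [0.13, 0, 0]], "twist": [[0, 0, 0], [0, 0, 0], [0, 0, 0], [0, 0, 0], [0, 0, 0], [0, 0, 0], [0, 0, 0], [0, 0, 0], [0, 0, 0], [0, 0, 0]], "fingers": [255, 255, 255, 255, 255, 255, 255, 255, 255, 255]}}

```text
t: 8.07
ee_pos: [0.5411, -0.065, 0.1325]
tcp_rot: [180.0, 0.0, -81.3]
force: [0.3, 2.6, 1.6]
grip_width: 0.125
```

```bash
python3 look.py 4
```

```text
t 8.075 pos [ 0.5411 -0.065   0.1325] rot [179.9579   0.0013 -81.288 ] F [0.2713 2.5565 1.5798] grip 0.1254599960526559 carton xy 0.00032860627551475663 -0.08804013523183453
[ 0.012   0.0003 -0.    ] twist [ 0.0007  0.     -0.0015]
side red 210 [0.003  0.0849] [0.0795 0.0851 0.0893] 0.12074456053804389 x -0.05995078447765512 0.0880735554841965
side tray 0.74 [ 0.4476 -0.0716  0.1163  0.6175  0.2318  0.1607]
top red 178 [-0.0014  0.0849] [0.0828 0.0848 0.0873] 0.12450662816235197 x -0.08291797571234172 0.08985675375203295
top tray 0.6 [0.4256 0.0208 0.1214 0.6023 0.2242 0.1314]
```

View pics/both4.png

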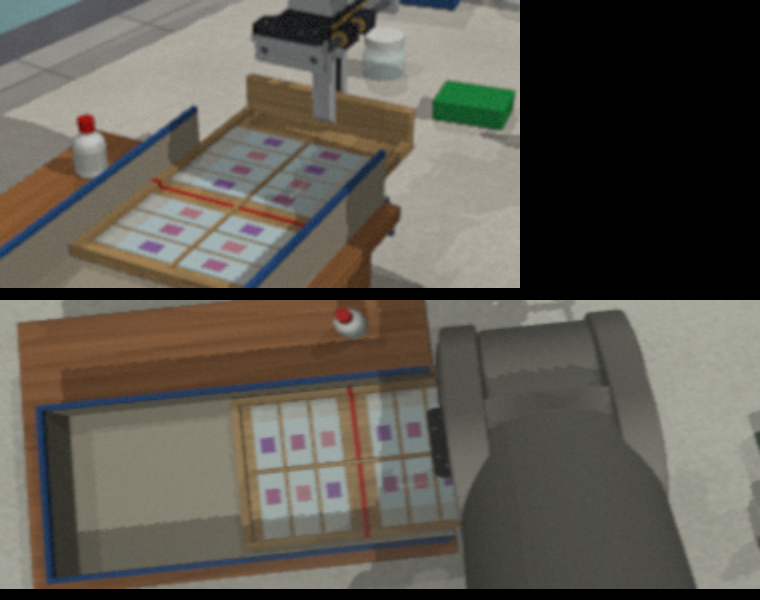

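Run:
```python
from h import *
for n in("top","side"):
    for k in ("3","4"):
        w=np.load(n+k+".npy"); im=cv2.imread(f"pics/{n}{k}.png").astype(int)
        d=w[...,:2]-E0;xc=d@X;yc=d@Y;z=w[...,2]
        b=(im[...,0]>im[...,2]+25)&(abs(z-.17)<.008)
        for s in(-1,1):
            m=b&(abs(xc-s*.0955)<.008)&(yc<.3)
            if m.sum()>5: print(n,k,s,m.sum(),"front end",np.sort(yc[m])[:6])
        m=b&(abs(xc)<.07)&(yc>.34); 
        if m.sum()>5: print(n,"back",m.sum(),np.percentile(yc[m],[2,50,98]),np.median(z[m]))
        m=(abs(z-.111)<.004)&(abs(xc)<.09)&(yc<.2); print("riser/floor front",np.sort(yc[m])[:5])
```

```text
top 3 -1 142 front end [0.1987 0.1997 0.2007 0.2008 0.2024 0.2036]
top 3 1 141 front end [0.0021 0.0043 0.0045 0.006  0.0063 0.0064]
top back 260 [0.3693 0.3724 0.3759] 0.1701113649705827
riser/floor front [-0.0131 -0.0124 -0.0122 -0.0121 -0.0121]
top 4 -1 354 front end [0.003  0.0049 0.0067 0.0084 0.0125 0.014 ]
top 4 1 469 front end [0.0024 0.0042 0.0043 0.0046 0.0059 0.0063]
top back 260 [0.3694 0.3724 0.3759] 0.16990622793209403
riser/floor front [-0.0054 -0.0051  0.0004  0.0023  0.0047]
side 3 -1 629 front end [-2.291  -2.2835 -2.2669 -2.2665 -2.2662 -2.2643]
side 3 1 512 front end [-2.3098 -2.2993 -2.2987 -2.2943 -2.2933 -2.2891]
side back 478 [0.3713 0.3759 0.3785] 0.16660102867763293
riser/floor front [-2.3084 -2.3044 -2.3022 -2.3004 -2.3002]
side 4 -1 626 front end [-2.2799 -2.27   -2.2695 -2.2686 -2.2664 -2.2657]
side 4 1 551 front end [-2.301  -2.2971 -2.2875 -2.2839 -2.2839 -2.2803]
side back 500 [0.3709 0.3759 0.3783] 0.16653430928611146
riser/floor front [-2.3362 -2.3085 -2.3082 -2.3035 -2.299 ]
```

{"method": "apply_moves", "body": {"translation": [[0.008, 0, 0], [0.02, 0, 0], [0.032, 0, 0], [0.044, 0, 0], [0.056, 0, 0], [0.066, 0, 0], [0.074, 0, 0], [0.078, 0, 0], [0.078, 0, 0], [0.078, 0, 0]], "twist": [[0, 0, 0], [0, 0, 0], [0, 0, 0], [0, 0, 0], [0, 0, 0], [0, 0, 0], [0, 0, 0], [0, 0, 0], [0, 0, 0], [0, 0, 0]], "fingers": [255, 255, 255, 255, 255, 255, 255, 255, 255, 255]}}

```text
t: 9.62
ee_pos: [0.5528, -0.1415, 0.1325]
tcp_rot: [180.0, -0.0, -81.2]
force: [0.1, -0.7, -1.5]
grip_width: 0.126
```

```bash
cat >> look.py <<'E'
for n in("top","side"):
    w=np.load(n+sys.argv[1]+".npy"); im=cv2.imread(f"pics/{n}{sys.argv[1]}.png").astype(int)
    d=w[...,:2]-E0;xc=d@X;yc=d@Y;z=w[...,2]
    m=(abs(xc)<.08)&(yc>-.16)&(yc<.11)&(z>.10)&(z<.135)
    print(n,"deck slope/z",m.sum(),np.polyfit(yc[m],z[m],1))
E
python3 look.py 5
```

```text
t 9.625 pos [ 0.5528 -0.1415  0.1325] rot [179.9592  -0.0365 -81.2446] F [ 0.0564 -0.684  -1.5377] grip 0.12565471607639608 carton xy 0.0002257653429257234 -0.16549288381658436
[-0.0655  0.0003  0.    ] twist [ 0.0007 -0.0006 -0.0008]
side red 123 [0.0027 0.0077] [0.0037 0.0077 0.0113] 0.120796576755683 x -0.058386278229655635 0.08609248026861341
side tray 0.95 [ 0.4559 -0.1466  0.1171  0.6266  0.1546  0.1593]
top red 119 [0.0002 0.0078] [0.0062 0.0078 0.0093] 0.1245331696716061 x -0.08276855200672324 0.08882455168892656
top tray 0.67 [ 0.4384 -0.1023  0.1216  0.6218  0.1459  0.1316]
top deck slope/z 8794 [-0.0006  0.1252]
side deck slope/z 6324 [-0.0023  0.1214]
```

View pics/both5.png

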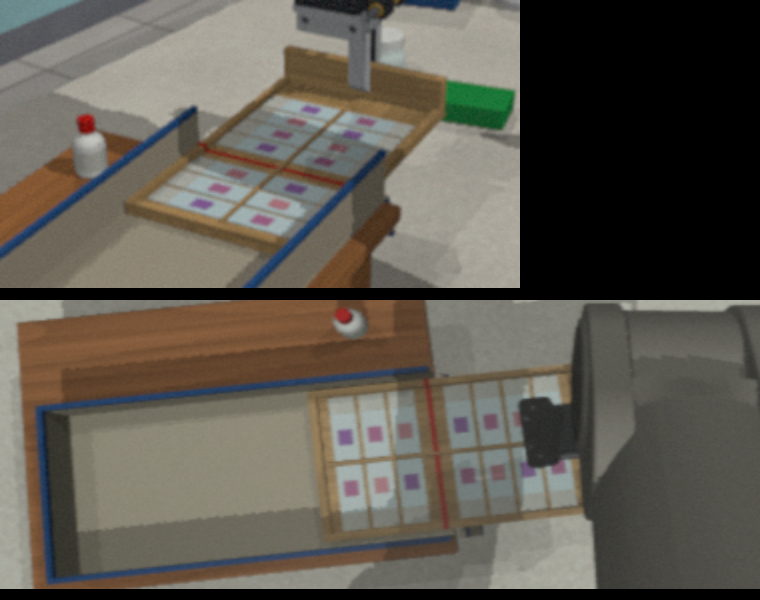

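The tray is level with the red line 7.7 mm inside the edge (lower crop, columns 430–445, just at the wall ends). The last step is 7 mm.

{"method": "apply_moves", "body": {"translation": [[0.003, 0, 0], [0.006, 0, 0], [0.007, 0, 0], [0.007, 0, 0], [0.007, 0, 0], [0.007, 0, 0]], "twist": [[0, 0, 0], [0, 0, 0], [0, 0, 0], [0, 0, 0], [0, 0, 0], [0, 0, 0]], "fingers": [255, 255, 255, 255, 255, 255]}}

```text
t: 10.68
ee_pos: [0.5539, -0.1484, 0.1326]
tcp_rot: [180.0, -0.0, -81.2]
force: [-0.2, -1.6, -1.7]
grip_width: 0.123
```

```bash
python3 look.py 6
python3 - <<'E'
from h import *
for n in ("side","top"):
    eyes.capture(n)
    w=np.load(n+"6.npy");w0=np.load(n+"0.npy")
    for l in("flap","dropper_bottle","coverslip_jar","slide_box","oil_bottle"):
        for r in spotter.trace(l,n)[:2]:
            print(n,l,round(r["confidence"],2),np.nanmedian(w[r["pixels"]],0))
E
```

```text
t 10.675 pos [ 0.5539 -0.1484  0.1326] rot [179.9583  -0.0332 -81.2427] F [-0.2363 -1.619  -1.6717] grip 0.12343838272914716 carton xy 0.00023154354554576507 -0.17247353633590415
[-0.0725  0.0003  0.    ] twist [ 0.0007 -0.0006 -0.0007]
side red 122 [0.0043 0.0009] [-0.003   0.001   0.0049] 0.12087279251983707 x -0.059038373655590025 0.08771824472461133
side tray 0.72 [ 0.4552 -0.1553  0.1145  0.6308  0.149   0.1608]
top red 116 [-0.0002  0.0007] [-0.0009  0.0006  0.0021] 0.12494362537157427 x -0.07994231387072438 0.08946468634504229
top flap 0.53 [ 0.4325 -0.0148  0.0657  0.4442  0.0011  0.116 ]
top tray 0.83 [ 0.44   -0.1128  0.1215  0.624   0.1386  0.1316]
top deck slope/z 9193 [-0.0011  0.1252]
side deck slope/z 5992 [0.003  0.1212]
side flap 0.67 [0.6713 0.1298 0.14  ]
side dropper_bottle 0.88 [ 0.4239 -0.3251  0.0383]
side dropper_bottle 0.37 [0.4919 0.2795 0.1227]
side coverslip_jar 0.66 [ 0.6741 -0.3911  0.0491]
side slide_box 0.66 [ 0.526  -0.3384  0.0273]
side oil_bottle 0.92 [0.6707 0.1299 0.1417]
side oil_bottle 0.22 [0.4916 0.2797 0.1228]
top flap 0.44 [ 0.4394 -0.0058  0.0966]
top coverslip_jar 0.66 [ 0.6892 -0.391   0.0609]
top slide_box 0.52 [ 0.5186 -0.3868  0.0342]
top oil_bottle 0.78 [0.6735 0.1171 0.1542]
top oil_bottle 0.41 [ 0.4385 -0.0059  0.0961]
```

View pics/side6.png

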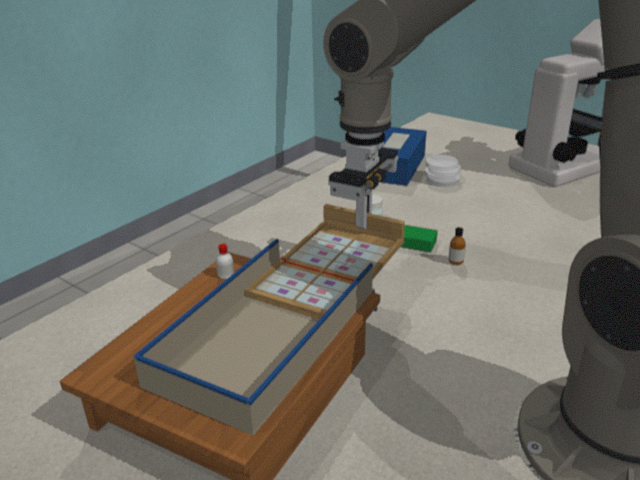

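The tray is level with its red line at the front edge (about (318,270)). The fingers hold the board at (362,220), and the bystanders stand where they were. I'm handing in.

```bash
python3 -c "
from h import *
print(env.close_job()); print(env.sense()['t'],env.sense()['grip_width'])"
```

```text
the job is handed in; nothing more can be done
None
the job is handed in; nothing more can be done
```

I pushed the flap open from inside with the shut fingers, and it fell to hang. I then gripped the tray's front board, drew the tray straight out in three stages, and handed the job in still holding it at the line.

Last checks, taken at about 10.7 s of the 54 s allowed:
- **Red line:** about 0.6 to 1.0 mm inside the front edge in both cameras. My estimate of the edge itself is good to about 1–2 mm.
- **Level:** the deck slope was 0.003 rad or less in both cameras.
- **Grip:** the jaws were closed on the board at about 11.6 mm, with about 1.7 N on the wrist. I did not read the finger force directly.
- **Flap:** hanging in the top view, though the arm hid part of it and the detection confidence was moderate (0.53). The side-view "flap" hit (0.67) was false: it was the oil bottle.
- **Bystanders:** nothing touched them. The bottles read within about 2 mm of where they started. The jar and green box were partly hidden by the arm and gripper, and their visible centres read up to about 15 mm off in one camera and about 39 mm off for the box in the other. I put this down to the partial view, since the arm never came near them, but I did not confirm it with a clear view.

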